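# Click the run-tally wheel round to its pointer

### The arm

A 6-joint arm with a two-finger parallel gripper is mounted at the origin on the work surface. World frame = base frame: x ahead of the robot, y to its left, z up, the work surface at z = 0. Lengths are in m, angles in rad, forces in N, time in s.
With the tool pointing down it reaches from about 0.3 to 0.775 m from the base axis. Payload 14.6 kg.
Tool frame: the origin (TCP) lies midway between the tips of the shut fingers; the grasp point (between the pads) lies 19 mm behind it (grip_point_offset is the distance from the TCP to the grasp point, in m); y points along the fingers, z is the direction in which the jaws open and shut, and the axes are right-handed (so a half turn about y gives the same grasp; the last joint's range is limited). The gripper opens to 85 mm and grips with 20 to 120 N. Pads are 22 mm wide; open, the fingers measure 114 mm over their backs; the gripper's body (76 mm by 85 mm) begins 54 mm behind the grasp point. The pads swing forward as they close: fully open they stand 13 mm farther back than shut.
Start: joints at [-1.305, 0.3, 1.521, -0, 1.321, -0.067], TCP at [0.18, -0.52, 0.231] pointing down, gripper open.
Joint ranges: [-3.03, 3.03], [-0.79, 2.21], [0.23, 2.52], [-1.04, 4.18], [0, 3.07], [-2.55, 2.55]. Speed limits (rad/s): [2.22, 2.22, 2.57, 3.14, 3.14, 3.14].

### API

Orientations are given as [roll, pitch, yaw] about the fixed x, y, z axes, in that order (R = Rz(yaw) Ry(pitch) Rx(roll)).
In Python, from bench import * gives the robot as it stands. The module is installed in compiled form; this text tells all that it offers.
- The arm moves only by the tool send_rows, never from a script. Its argument "increments" is a list of rows, each an object of numbers: "x", "y", "z": the shift along the tool's x, y, z in m; "ax", "ay", "az": the turn, a rotation vector about the tool's x, y, z in degrees. A call has 1 to 5 rows; each row is the pose to reach, as a shift and turn from the pose commanded when the call began, along the tool's axes at that moment; what a row does not reach only later rows make up. A row lasts 1/8 s, in which the tool goes at most 62.5 mm and 10.7 degrees, less where a joint would pass 70% of its speed; a pose out of reach is approached as far as the arm can. A call with a gripper value outside its range is refused whole. "gripper" is the finger opening in m, from 0 to 0.0854, set as the call begins (left out, the last holds). The fingers move at their own pace and stop on an object; the grip force is fixed at half the most. Time passes only in rows, so rows that repeat a pose let the fingers close. It gives the time, the measured TCP pose, the force and the opening at its end, in the units of the state.
- get_state(): the state, without advancing time (a new reading comes with each control period).
- camera(name): name is "scene" or "side" or "wrist"; returns the picture (420x560x3 uint8, blue, green, red); there is no depth.
- get_calibration(name): a dict with "fx", "fy", "cx", "cy" (pixels), "k1" (the pictures are not rectified: a ray, as slopes to the right and down, at radius r is drawn at 1 + k1 r^2 times it, then the intrinsics apply), "rvec" (rotation vector, rad) and "tvec" (3), from world to camera coordinates, as OpenCV has them. Camera axes: x right, y down, z forward; pixel columns grow to the right and rows downward; lengths in m; the calibration is good to about 2 mm. A picture is of the moment at which its call begins: read the wrist's pose just before it. get_calibration takes no time and is no camera call; for the wrist camera it gives the pose at the moment of the call.
- hand_in(): hands the job in, once; it reports no verdict.
The state is a dict: "t": time; "joint_positions": joint angles; "qd": joint speeds; "joint_efforts": joint torques, N m; "tcp_pos": TCP position; "eef_rot": TCP orientation; "contact_force": force on the tool from outside, world axes, zero at the start; "ft_torque": the same for the moment, N m; "opening": finger opening in m.
Only numpy, scipy, OpenCV 4.12 (cv2) and the standard library are available. Lean on these libraries where they do the work, as an engineer would, in place of code of your own. Each camera call takes 0.05 s, during which the arm holds its last target. There are 200 camera calls.

### The job

Bring the run tally on the white box up to date: with a fingertip, gently flick the edge of the grey star wheel clockwise (as the painted arrow shows), click by click, until its orange tab has clicked into place at the black pointer, and do not let it go past or turn it the wrong way round. Only push the wheel, do not pinch it, and leave the tube rack, the jar and the wash bottle standing where they are.

Things in the scene. Friction and masses are not known exactly. Their poses are not given: they have to be found in the camera images.
- tally_box: white box with a blue band, fixed to the bench, 50 mm high. Origin at bench level under the wheel's axis; it reaches from -86.5 to 138.5 mm along its x, 86 mm to either side in y; z up. A black pointer, 20 mm high, 7 mm wide, stands on its top on the +x side, 64 to 95 mm from the axis. On the -x side a flat painted arrow shows the turning direction
- wheel_center (a point): point on the star wheel's vertical axis, 72 mm above the bench, level with the tabs' upper edges. The wheel lies flat on the box: a hub of 28 mm radius (top at 70 mm) with eight straight radial tabs 45 degrees apart, 7 mm wide, reaching 62 mm from the axis and standing from 54 to 72 mm above the bench; one is orange, seven grey
- orange_tab (a point): outer end of the orange tab at its upper edge, 62 mm from the wheel's axis, 72 mm above the bench. At rest in a click the tabs stand along the box's x and y axes and midway between them; the orange one is two to four clicks short of the pointer at the start
- pointer_tip (a point): the pointer's point, at its top edge, 64 mm from the wheel's axis on the box's +x side, 70 mm above the bench
- wheel (a joint): angle of the star wheel in rad: 0 with the orange tab at the pointer, growing clockwise seen from above. Starts two to four clicks short (-1.57, -2.36 or -3.14; very rarely balanced midway between). A click is 0.785 rad (45 degrees); a spring detent pulls to the nearest click: pushed past half way it snaps on to the next, pushed less it springs back. Takes 2 to 3 N at the tab ends
- tube_rack: orange two-deck tube rack with some capped tubes, 100 x 200 mm, 78 mm high over the caps, loose, to the left of the box (its +y side); origin under its centre. Bystander
- jar: small amber jar with a blue cap, 44 mm across, 62 mm high, loose, close to the right (-y) side of the box; origin under its centre. Bystander
- wash_bottle: purple wash bottle with a white cap and spout, 72 mm across, 190 mm high, loose, to the right of the box, beyond the jar; origin under its centre. Bystander

How it is judged:
At the end, for the whole second after the job is handed in: The orange tab rests at the pointer (wheel within 0.14 rad of 0, still), and the rack, jar and bottle stand within 15 mm of where they were (value of joint wheel between -0.14 and 0.14 rad and velocity of joint wheel between -0.1 and 0.1 rad/s and distance of each of tube_rack, jar, wash_bottle from where it was at the start of the episode below 0.015 m and angle between each of jar, wash_bottle's own z axis and vertical below 0.2 rad); the robot touches nothing.
It fails at once if the wheel went past the pointer (more than half a click) (value of joint wheel above 0.42 rad).
It fails at once if the wheel was turned the wrong way, to more than five clicks short of the pointer (value of joint wheel below -3.95 rad).
It fails at once if the wheel or the box was pinched or pressed hard (over 25 N) (contact force between the fingers and tally_box above 25 N).
It fails at once if the tube rack, jar or wash bottle was moved or lifted (over 15 mm) (distance of any of tube_rack, jar, wash_bottle from where it was at the start of the episode above 0.015 m).
It also fails if it takes over 58 s, if anything falls off the work surface, if the arm or the gripper's body presses on something with over 40 N, if the wrist force passes 120 N, or if a joint passes its speed limit or range.

## Working session

There is one attempt and no reset: what is moved stays moved. The work goes in short steps, Python scripts to look and compute and a tool call to move; the robot and the scene stay as the last step left them, time stands still between calls to the robot, and variables do not carry over. Pictures are saved under pics/ and viewed, about 8 in all and at most 12, crops included, and the job is handed in when it is done.

Besides the shell and the picture viewer there is one more tool, called after ">>>" in YAML: its name, and indented under it one key for each argument. send_rows: Moves the arm, as the interface text tells. Its arguments: {"type":"object","properties":{"increments":{"type":"array","items":{"type":"object","properties":{"x":{"type":"number"},"y":{"type":"number"},"z":{"type":"number"},"ax":{"type":"number"},"ay":{"type":"number"},"az":{"type":"number"}}}},"gripper":{"type":"number"}},"required":["increments"]}

```bash
mkdir -p pics
cat > h.py <<'E'
from bench import *
import numpy as np, cv2
from scipy.spatial.transform import Rotation as Ro
def ray(name,uv,z):
    c=get_calibration(name);R=cv2.Rodrigues(np.array(c["rvec"],float))[0];t=np.array(c["tvec"],float).ravel()
    d=np.array([(uv[0]-c["cx"])/c["fx"],(uv[1]-c["cy"])/c["fy"]]);s=d.copy()
    for _ in range(30): s=d/(1+c["k1"]*(s@s))
    o=-R.T@t;v=R.T@np.array([s[0],s[1],1]);return o+v*(z-o[2])/v[2]
def proj(name,p):
    c=get_calibration(name);R=cv2.Rodrigues(np.array(c["rvec"],float))[0];q=R@np.array(p,float)+np.array(c["tvec"],float).ravel()
    s=q[:2]/q[2];s=s*(1+c["k1"]*(s@s));return s*[c["fx"],c["fy"]]+[c["cx"],c["cy"]]
E
python3 - <<'E'
from h import *
s=get_state();print(s)
print(Ro.from_euler('xyz',s['eef_rot']).as_matrix().round(3))
for n in("scene","side"):
    cv2.imwrite(f"pics/{n}0.png",camera(n)); c=get_calibration(n);R=cv2.Rodrigues(np.array(c["rvec"],float))[0];print(n,-R.T@np.array(c["tvec"]).ravel())
E
```

```text
{'t': 0.0, 'joint_positions': array([-1.30460080e+00,  3.00481749e-01,  1.52161446e+00,  8.34209082e-06,
        1.32071619e+00, -6.65885058e-02]), 'qd': array([-8.45510359e-04, -6.61368029e-04, -8.11312607e-05,  3.03939288e-04,
       -5.77542420e-04,  2.70923502e-04]), 'joint_efforts': array([ 3.02829714e-03, -5.43501878e+01, -3.61790800e+01,  3.41358498e-05,
        4.00705831e-03, -4.83633016e-05]), 'tcp_pos': array([ 0.17961069, -0.51958143,  0.23070136]), 'eef_rot': array([-1.57201283e+00,  8.92233293e-05, -2.80881074e+00]), 'contact_force': array([-0.27775408,  0.66546172, -0.63304088]), 'ft_torque': array([-0.02907661, -0.00481459, -0.03050033]), 'opening': 0.08530602652600706}
[[-0.945 -0.     0.327]
 [-0.327  0.001 -0.945]
 [-0.    -1.    -0.001]]
scene [1.22148584 0.27186238 0.64268877]
side [0.02174777 0.76074454 0.6021412 ]
```

View pics/scene0.png

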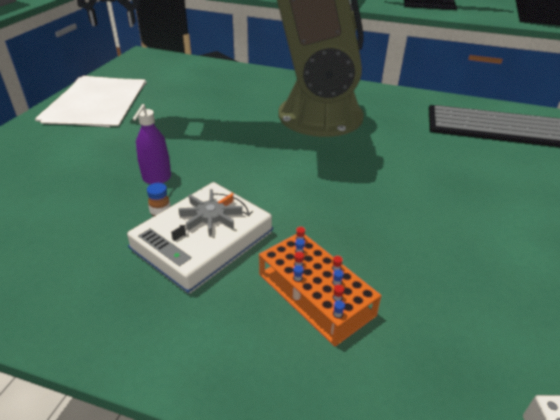

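View pics/side0.png

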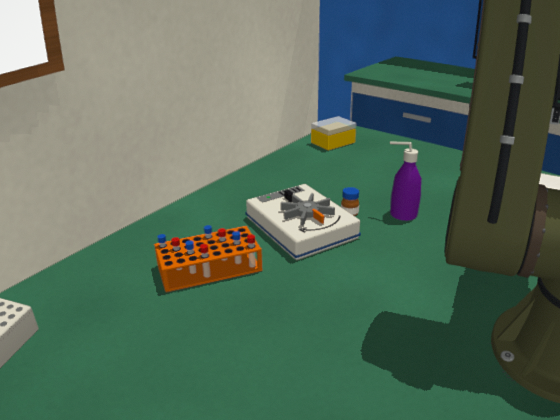

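The scene view shows the wheel hub at about (210,212), the orange tab at (227,200) and the pointer at (179,232). The side view has them at (307,210), (318,215) and (288,195). I'll zoom in and measure them by mask.

Run:
```python
from h import *
a=cv2.imread("pics/scene0.png");b=cv2.imread("pics/side0.png")
A=cv2.resize(a[170:295,115:285],None,fx=4,fy=4,interpolation=2)
B=cv2.resize(b[170:260,235:375],None,fx=4,fy=4,interpolation=2)
cv2.imwrite("pics/c1.png",cv2.resize(A,(400,294)));
H=np.zeros((600,680,3),np.uint8);H[:]=0
A2=cv2.resize(a[178:258,150:260],(440,320),interpolation=2);B2=cv2.resize(b[180:250,240:365],(500,280),interpolation=2)
H[:320,:440]=A2;H[320:,:500]=B2;cv2.imwrite("pics/c.png",H)
for n,im,(x0,x1,y0,y1) in(("scene",a,(170,260,180,250)),("side",b,(260,350,180,250))):
    h=cv2.cvtColor(im,cv2.COLOR_BGR2HSV);m=cv2.inRange(h,(3,150,110),(20,255,255));k=np.zeros_like(m);k[y0:y1,x0:x1]=m[y0:y1,x0:x1]
    if n=="side":k[:,340:]=0
    ys,xs=np.nonzero(k);print(n,len(xs),xs.min(),xs.max(),ys.min(),ys.max(),[ray(n,(xs.mean(),ys.mean()),.07).round(4)])
# box top corners
    w=cv2.inRange(h,(0,0,150),(180,60,255));k=np.zeros_like(w)
    r=(120,280,175,290) if n=="scene" else (240,362,180,256)
    k[r[2]:r[3],r[0]:r[1]]=w[r[2]:r[3],r[0]:r[1]]
    c=max(cv2.findContours(k,0,2)[0],key=cv2.contourArea);print(cv2.approxPolyDP(cv2.convexHull(c),4,True).reshape(-1,2).tolist())
for n,h,o,p in(("scene",(210,212),(232,196),(185,230)),("side",(307,208),(323,218),(291,198))):
    print(n,ray(n,h,.07).round(4),ray(n,o,.07).round(4),ray(n,p,.07).round(4))
```

```text
scene 67 220 231 194 204 [array([ 0.5478, -0.0532,  0.07  ])]
[[270, 214], [184, 281], [127, 234], [151, 208], [185, 197], [236, 194]]
side 104 260 323 209 249 [array([ 0.539 , -0.0411,  0.07  ])]
[[247, 200], [330, 200], [357, 208], [359, 221], [296, 243]]
scene [ 0.5951 -0.0674  0.07  ] [ 0.5336 -0.0478  0.07  ] [ 0.6582 -0.0879  0.07  ]
side [ 0.5767 -0.0628  0.07  ] [ 0.5234 -0.0454  0.07  ] [ 0.6341 -0.0814  0.07  ]
```

View pics/c.png

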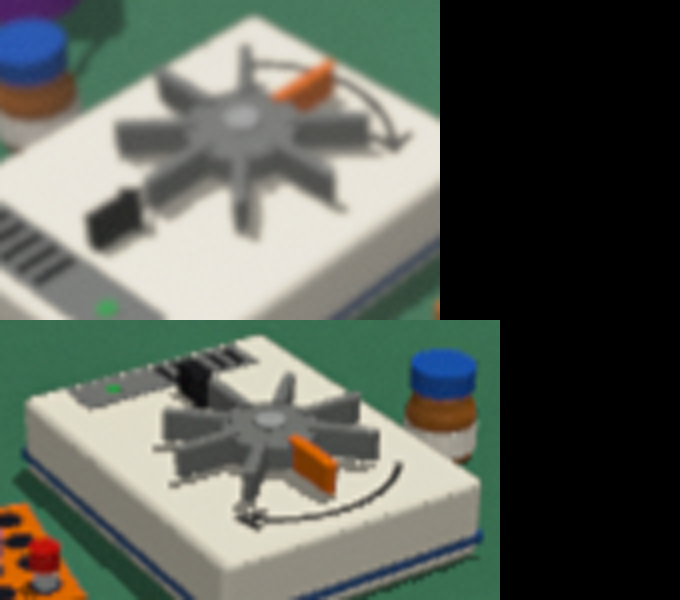

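```bash
cat >> h.py <<'E'
def sc(u,v): return ray("scene",(u/4-.375+150,v/4-.375+178),.072)
def sd(u,v): return ray("side",(u/4-.375+240,(v-320)/4-.375+180),.072)
E
python3 - <<'E'
from h import *
for n,f,L in(("scene",sc,[(116,125),(367,116),(246,47),(240,205),(160,70),(333,178),(333,62),(148,183)]),("side",sd,[(165,410),(379,435),(291,375),(250,488),(358,397),(177,450),(335,465),(213,372)])):
    P=np.array([f(*q)[:2] for q in L]);print(n,P.round(4).tolist());
    (c,_,r)=cv2.fitEllipse(P.astype(np.float32)*1000);print("fit",c,_)
    print([((P[i]+P[i+1])/2).round(4).tolist() for i in(0,2,4,6)],[float(np.linalg.norm(P[i]-P[i+1]).round(4)) for i in(0,2,4,6)],[float(np.degrees(np.arctan2(*(P[i]-P[i+1])[::-1])).round(1)) for i in(0,2,4,6)])
print("hub",sc(243,117),sd(272,418))
print("bottle/jar scene",ray("scene",(157,187),.062),ray("side",(350,192),.062),ray("side",(410,155),.18))
E
```

```text
scene [[0.6092, -0.1269], [0.5614, -0.0161], [0.53, -0.0953], [0.6422, -0.0459], [0.5624, -0.1273], [0.6101, -0.0134], [0.5266, -0.0488], [0.6425, -0.0925]]
fit (585.5750122070312, -70.42093658447266) (121.66822814941406, 123.7389144897461)
[[0.5853, -0.0715], [0.5861, -0.0706], [0.5863, -0.0703], [0.5845, -0.0707]] [0.1206, 0.1226, 0.1235, 0.1239] [-66.7, -156.2, -112.7, 159.3]
side [[0.6384, -0.0483], [0.5247, -0.0936], [0.6053, -0.1266], [0.5487, -0.0036], [0.5586, -0.1257], [0.6047, -0.0145], [0.5259, -0.0507], [0.6445, -0.1032]]
fit (582.2297973632812, -68.34016418457031) (118.47295379638672, 139.15647888183594)
[[0.5815, -0.071], [0.577, -0.0651], [0.5817, -0.0701], [0.5852, -0.077]] [0.1224, 0.1355, 0.1204, 0.1297] [21.7, -65.3, -112.5, 156.1]
hub [ 0.58269685 -0.07231508  0.072     ] [ 0.58389156 -0.07565737  0.072     ]
bottle/jar scene [ 0.54887695 -0.21025776  0.062     ] [ 0.54741441 -0.20238469  0.062     ] [ 0.41752787 -0.23009968  0.18      ]
```

The two views agree on the centre, about (0.585, -0.071), with the box's x axis at about -22°. The orange tab is opposite the pointer, so it is 4 clicks short. I'll flick on the -x side (towards the robot) with the shut fingers, in a four-leg cycle of in, push, out and back. First I'll work out the transit.

```bash
cat >> h.py <<'E'
C=np.array([.585,-.071]);TH=np.radians(-22)
def bw(p,z): return np.array([*(C+np.array([[np.cos(TH),-np.sin(TH)],[np.sin(TH),np.cos(TH)]])@p),z])
def inc(target):  # tool-frame shift to a world target
    s=get_state();R=Ro.from_euler('xyz',s['eef_rot']).as_matrix();return (R.T@(target-s['tcp_pos'])*1000).round(1)
def where():
    s=get_state();R=Ro.from_euler('xyz',s['eef_rot']).as_matrix();d=s['tcp_pos'][:2]-C
    c,n=np.cos(TH),np.sin(TH);print("t",round(s['t'],2),"box mm",(np.array([c*d[0]+n*d[1],-n*d[0]+c*d[1]])*1000).round(1),"z",s['tcp_pos'][2].round(4),"xyaw",np.degrees(np.arctan2(R[1,0],R[0,0])).round(1),"F",s['contact_force'].round(1))
E
python3 - <<'E'
from h import *
where();print(inc(bw([-.095,-.017],.26)))
E
```

```text
t 0.1 box mm [-207.8 -567.8] z 0.2308 xyaw -160.9 F [-0.9 -0.4  0.1]
[-446.9  -28.8 -341.2]
```

>>> send_rows:
  increments:
    - {"x":-0.02,"y":-0.03,"z":-0.01}
    - {"x":-0.07,"y":-0.04,"z":-0.05}
    - {"x":-0.115,"y":-0.04,"z":-0.09}
    - {"x":-0.16,"y":-0.04,"z":-0.125}
    - {"x":-0.2,"y":-0.04,"z":-0.16}
  gripper: 0

```text
invalid input at $.increments[0]: expected keys x, y, z, ax, ay, az
```

>>> send_rows:
  increments:
    - {"x":-0.045,"z":-0.035,"ay":-8}
    - {"x":-0.09,"z":-0.07,"ay":-16}
    - {"x":-0.135,"z":-0.105,"ay":-24}
    - {"x":-0.18,"z":-0.14,"ay":-32}
    - {"x":-0.22,"z":-0.175,"ay":-40}

```text
invalid input at $.increments[0]: expected keys x, y, z, ax, ay, az
```

>>> send_rows:
  increments:
    - {"ay":-5}
    - {"ay":-8.9}
    - {"ay":-8.9}

```text
invalid input at $.increments[0]: expected keys x, y, z, ax, ay, az
```

Run:
```python
from h import *
where();print(inc(bw([-.095,-.017],.06)))
cv2.imwrite("pics/w1.png",camera("wrist"))
```

```text
t 0.1 box mm [-207.8 -567.8] z 0.2308 xyaw -160.9 F [-0.9 -0.4  0.1]
[-446.9  171.2 -341. ]
```

View pics/w1.png

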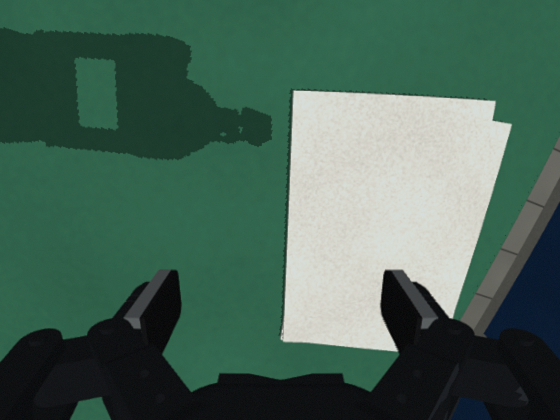

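The moves were refused because every row needs all six keys, so the picture shows only the start pose: open fingers over the paper. I'll resend.

>>> send_rows:
  increments:
    - {"x":-0.02,"y":-0.03,"z":-0.01,"ax":0,"ay":0,"az":0}
    - {"x":-0.07,"y":-0.04,"z":-0.05,"ax":0,"ay":0,"az":0}
    - {"x":-0.115,"y":-0.04,"z":-0.09,"ax":0,"ay":0,"az":0}
    - {"x":-0.16,"y":-0.04,"z":-0.125,"ax":0,"ay":0,"az":0}
    - {"x":-0.2,"y":-0.04,"z":-0.16,"ax":0,"ay":0,"az":0}
  gripper: 0

```text
t: 0.78
tcp_pos: [0.3171, -0.3015, 0.2712]
eef_rot: [-1.571, 0.0, -2.809]
contact_force: [0.9, 0.0, -0.1]
opening: 0.0002
```

>>> send_rows:
  increments:
    - {"x":-0.045,"y":0,"z":-0.035,"ax":0,"ay":-8,"az":0}
    - {"x":-0.09,"y":0,"z":-0.07,"ax":0,"ay":-16,"az":0}
    - {"x":-0.135,"y":0,"z":-0.105,"ax":0,"ay":-24,"az":0}
    - {"x":-0.18,"y":0,"z":-0.14,"ax":0,"ay":-32,"az":0}
    - {"x":-0.22,"y":0,"z":-0.175,"ax":0,"ay":-40,"az":0}

```text
t: 1.4
tcp_pos: [0.4679, -0.0641, 0.2712]
eef_rot: [-1.571, -0.0, -2.106]
contact_force: [0.7, 0.2, 0.6]
opening: 0.0
```

>>> send_rows:
  increments:
    - {"x":0,"y":0,"z":0,"ax":0,"ay":-5,"az":0}
    - {"x":0,"y":0,"z":0,"ax":0,"ay":-8.9,"az":0}
    - {"x":0,"y":0,"z":0,"ax":0,"ay":-8.9,"az":0}

```text
t: 1.78
tcp_pos: [0.4671, -0.0659, 0.2711]
eef_rot: [-1.571, -0.0, -1.956]
contact_force: [0.6, 0.3, -0.1]
opening: 0.0001
```

Run:
```python
from h import *
where();print(inc(bw([-.095,-.017],.06)))
cv2.imwrite("pics/w2.png",camera("wrist"))
```

```text
t 1.77 box mm [-111.2  -39.4] z 0.2711 xyaw -112.0 F [ 0.6  0.3 -0.1]
[-22.4 211.1  16.3]
```

View pics/w2.png

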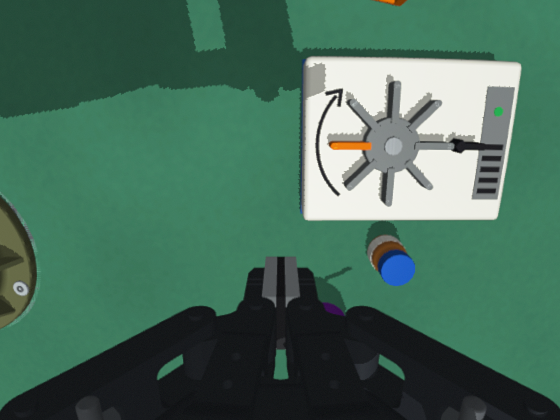

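The wrist view shows the hub at (393,146), the orange tip at (330,146) and the pointer tip at (452,146). The jar cap is at (397,268) and part of the bottle at (335,310). I'll refine the centre and axis, and check how far away the bottle is.

Run:
```python
from h import *
im=cv2.imread("pics/w2.png");h=cv2.cvtColor(im,cv2.COLOR_BGR2HSV)
m=cv2.inRange(h,(3,150,110),(20,255,255));m[:100]=0;m[200:]=0;ys,xs=np.nonzero(m)
print(xs.min(),xs.max(),ys.mean())
H=ray("wrist",(393.5,146),.072);T=ray("wrist",(xs.min(),ys[xs<340].mean()),.072);P=ray("wrist",(452,146),.07)
print("hub",H,"tip",T,"ptr",P)
for d in(H-T,P-H,P-T):print(np.linalg.norm(d),np.degrees(np.arctan2(d[1],d[0])))
Q=[ray("wrist",q,.072)[:2] for q in((393,81),(387,204),(348,101),(430,187),(437,101),(346,188))]
print([((Q[i]+Q[i+1])/2).round(4) for i in(0,2,4)],[np.linalg.norm(Q[i]-Q[i+1]).round(4) for i in(0,2,4)])
print("jar",ray("wrist",(397,268),.062))
for n in("scene","side"):
    b=cv2.imread(f"pics/{n}0.png");g=cv2.cvtColor(b,cv2.COLOR_BGR2HSV);k=cv2.inRange(g,(130,120,30),(160,255,255));ys,xs=np.nonzero(k)
    print("bottle",n,[ray(n,(xs[(abs(ys-y)<3)].mean(),y),z).round(3) for y,z in((ys.max()-3,.0),)])
```

```text
330 370 145.36633663366337
hub [ 0.58427196 -0.07391774  0.072     ] tip [ 0.52603317 -0.04992227  0.072     ] ptr [ 0.64051077 -0.09626779  0.07      ]
0.06298840860190566 -22.392570062170854
0.060550208636530316 -21.673533484467633
0.12351934024159258 -22.040245516622242
[array([ 0.5814, -0.0719]), array([ 0.5819, -0.0724]), array([ 0.5817, -0.0724])] [np.float64(0.1206), np.float64(0.1222), np.float64(0.1205)]
jar [ 0.55119126 -0.20886307  0.062     ]
bottle scene [array([ 0.45 , -0.282,  0.   ])]
bottle side [array([ 0.43 , -0.273,  0.   ])]
```

Centre refined to (0.5835, -0.072), axis -22°, and the bottle is well away at about (0.44, -0.275). Next I'll descend outside the wheel.

```bash
sed -i 's/^C=.*;TH/C=np.array([.5835,-.072]);TH/' h.py; python3 -c "
from h import *
where();print(inc(bw([-.095,-.017],.06)))"
```

```text
t 1.82 box mm [-110.2  -38. ] z 0.2712 xyaw -112.1 F [-0.4 -0.6  0.5]
[-21.1 211.2  15.2]
```

>>> send_rows:
  increments:
    - {"x":-0.021,"y":0.04,"z":0.015,"ax":0,"ay":0,"az":0}
    - {"x":-0.021,"y":0.09,"z":0.015,"ax":0,"ay":0,"az":0}
    - {"x":-0.021,"y":0.14,"z":0.015,"ax":0,"ay":0,"az":0}
    - {"x":-0.021,"y":0.18,"z":0.015,"ax":0,"ay":0,"az":0}
    - {"x":-0.021,"y":0.2,"z":0.015,"ax":0,"ay":0,"az":0}

```text
t: 2.45
tcp_pos: [0.488, -0.0522, 0.0692]
eef_rot: [-1.573, -0.001, -1.957]
contact_force: [0.3, 0.3, -0.6]
opening: 0.0001
```

>>> send_rows:
  increments:
    - {"x":0,"y":0.006,"z":0,"ax":0,"ay":0,"az":0}
    - {"x":0,"y":0.011,"z":0,"ax":0,"ay":0,"az":0}
    - {"x":0,"y":0.011,"z":0,"ax":0,"ay":0,"az":0}

```text
t: 2.82
tcp_pos: [0.4892, -0.0522, 0.0608]
eef_rot: [-1.57, 0.0, -1.956]
contact_force: [-1.2, -0.6, 0.4]
opening: -0.0001
```

Run:
```python
from h import *
where();print(inc(bw([-.064,-.017],.06)))
a=camera("wrist");b=camera("scene")
H=np.zeros((420,800,3),np.uint8);H[:,:560]=a;H[:200,560:]=cv2.resize(b[150:270,130:274],(240,200));cv2.imwrite("pics/w3.png",H)
```

```text
t 2.83 box mm [-94.8 -17. ] z 0.0608 xyaw -112.1 F [-1.2 -0.6  0.4]
[-0.   0.8 30.8]
```

View pics/w3.png

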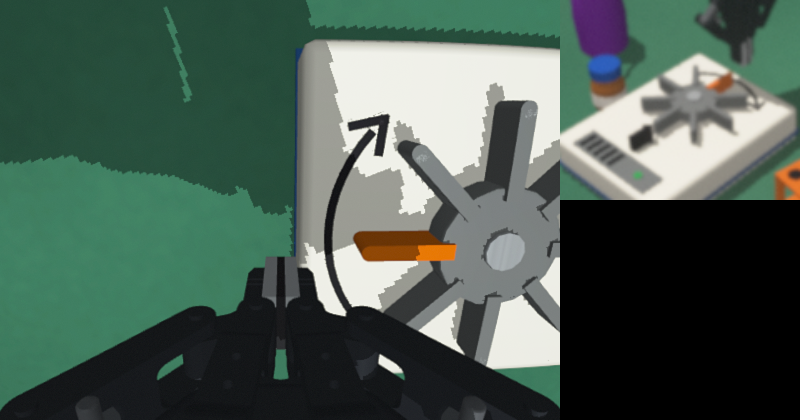

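The tip is clear of the tabs, and the orange tab lies ahead of it as expected. The pads are narrow at the tip, so I'll go in to x = -58 and do the first flick slowly.

>>> send_rows:
  increments:
    - {"x":0,"y":0,"z":0.01,"ax":0,"ay":0,"az":0}
    - {"x":0,"y":0,"z":0.02,"ax":0,"ay":0,"az":0}
    - {"x":0,"y":0,"z":0.03,"ax":0,"ay":0,"az":0}
    - {"x":0,"y":0,"z":0.037,"ax":0,"ay":0,"az":0}
    - {"x":0,"y":0,"z":0.037,"ax":0,"ay":0,"az":0}

```text
t: 3.55
tcp_pos: [0.5236, -0.0662, 0.0601]
eef_rot: [-1.571, -0.0, -1.956]
contact_force: [0.2, 0.4, 0.5]
opening: -0.0
```

>>> send_rows:
  increments:
    - {"x":-0.004,"y":0,"z":0,"ax":0,"ay":0,"az":0}
    - {"x":-0.007,"y":0,"z":0,"ax":0,"ay":0,"az":0}
    - {"x":-0.01,"y":0,"z":0,"ax":0,"ay":0,"az":0}
    - {"x":-0.013,"y":0,"z":0,"ax":0,"ay":0,"az":0}
    - {"x":-0.016,"y":0,"z":0,"ax":0,"ay":0,"az":0}

```text
t: 4.18
tcp_pos: [0.5294, -0.0511, 0.0603]
eef_rot: [-1.571, -0.0, -1.955]
contact_force: [0.3, -3.8, 0.7]
opening: 0.0005
```

>>> send_rows:
  increments:
    - {"x":-0.003,"y":0,"z":0,"ax":0,"ay":0,"az":0}
    - {"x":-0.006,"y":0,"z":0,"ax":0,"ay":0,"az":0}
    - {"x":-0.009,"y":0,"z":0,"ax":0,"ay":0,"az":0}
    - {"x":-0.012,"y":0,"z":0,"ax":0,"ay":0,"az":0}
    - {"x":-0.015,"y":0,"z":0,"ax":0,"ay":0,"az":0}

```text
t: 4.8
tcp_pos: [0.535, -0.037, 0.0603]
eef_rot: [-1.571, 0.0, -1.955]
contact_force: [-0.2, -0.2, -0.5]
opening: 0.0
```

Run:
```python
from h import *
where()
a=camera("wrist");b=camera("scene")
H=np.zeros((420,800,3),np.uint8);H[:,:560]=a;H[:200,560:]=cv2.resize(b[150:270,130:274],(240,200));cv2.imwrite("pics/w4.png",H)
```

```text
t 4.8 box mm [-58.1  14.3] z 0.0603 xyaw -112.0 F [-0.2 -0.2 -0.5]
```

View pics/w4.png

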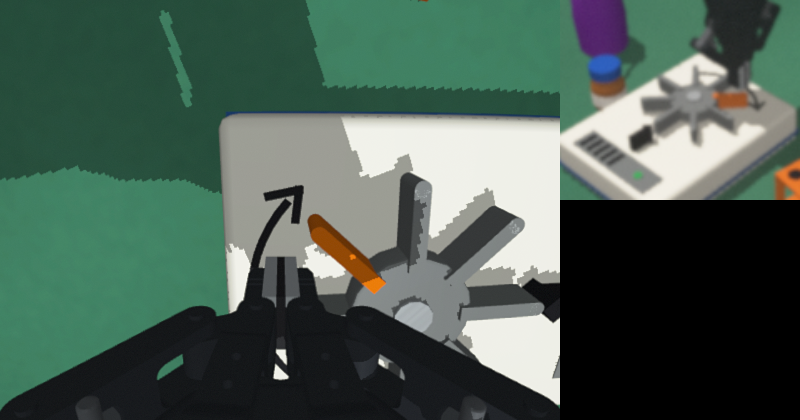

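One click done: the orange tab is now at the first diagonal past the arrow, with no residual force. I'll do the second flick: out, back, in, push.

>>> send_rows:
  increments:
    - {"x":0,"y":0,"z":-0.012,"ax":0,"ay":0,"az":0}
    - {"x":0,"y":0,"z":-0.025,"ax":0,"ay":0,"az":0}
    - {"x":0,"y":0,"z":-0.037,"ax":0,"ay":0,"az":0}
    - {"x":0.015,"y":0,"z":-0.037,"ax":0,"ay":0,"az":0}
    - {"x":0.031,"y":0,"z":-0.037,"ax":0,"ay":0,"az":0}

```text
t: 5.52
tcp_pos: [0.4887, -0.0532, 0.0605]
eef_rot: [-1.57, 0.0, -1.955]
contact_force: [-0.3, -0.3, -0.2]
opening: -0.0001
```

>>> send_rows:
  increments:
    - {"x":0,"y":0,"z":0,"ax":0,"ay":0,"az":0}
    - {"x":0,"y":0,"z":0.013,"ax":0,"ay":0,"az":0}
    - {"x":0,"y":0,"z":0.026,"ax":0,"ay":0,"az":0}
    - {"x":0,"y":0,"z":0.037,"ax":0,"ay":0,"az":0}
    - {"x":0,"y":0,"z":0.037,"ax":0,"ay":0,"az":0}

```text
t: 6.15
tcp_pos: [0.5239, -0.0662, 0.06]
eef_rot: [-1.571, 0.0, -1.955]
contact_force: [-0.8, 0.0, -0.2]
opening: 0.0002
```

>>> send_rows:
  increments:
    - {"x":-0.004,"y":0,"z":0,"ax":0,"ay":0,"az":0}
    - {"x":-0.007,"y":0,"z":0,"ax":0,"ay":0,"az":0}
    - {"x":-0.01,"y":0,"z":0,"ax":0,"ay":0,"az":0}
    - {"x":-0.013,"y":0,"z":0,"ax":0,"ay":0,"az":0}
    - {"x":-0.016,"y":0,"z":0,"ax":0,"ay":0,"az":0}

```text
t: 6.78
tcp_pos: [0.5294, -0.0511, 0.0604]
eef_rot: [-1.571, -0.0, -1.955]
contact_force: [-0.5, -3.7, 0.3]
opening: -0.0003
```

>>> send_rows:
  increments:
    - {"x":-0.003,"y":0,"z":0,"ax":0,"ay":0,"az":0}
    - {"x":-0.006,"y":0,"z":0,"ax":0,"ay":0,"az":0}
    - {"x":-0.009,"y":0,"z":0,"ax":0,"ay":0,"az":0}
    - {"x":-0.012,"y":0,"z":0,"ax":0,"ay":0,"az":0}
    - {"x":-0.015,"y":0,"z":0,"ax":0,"ay":0,"az":0}

```text
t: 7.4
tcp_pos: [0.5349, -0.037, 0.0602]
eef_rot: [-1.571, 0.0, -1.955]
contact_force: [0.1, -0.2, -0.0]
opening: 0.0002
```

```bash
cat >> h.py <<'E'
def orange():
    for n in("scene","side","wrist"):
        h=cv2.cvtColor(camera(n),cv2.COLOR_BGR2HSV);m=cv2.inRange(h,(3,150,90),(20,255,255));V,U=np.nonzero(m)
        P=np.array([ray(n,(u,v),.068)[:2]-C for u,v in zip(U,V)] or [(9,9)]);P=P[np.linalg.norm(P,axis=1)<.068]
        if len(P)>8: d=P.mean(0);print(n,len(P),"wheel deg",round((np.degrees(TH-np.arctan2(d[1],d[0]))+360)%360-360,1),np.linalg.norm(d).round(3))
E
python3 -c "
from h import *
where();orange()"
```

```text
t 7.4 box mm [-58.1  14.3] z 0.0602 xyaw -112.0 F [ 0.1 -0.2 -0. ]Traceback (most recent call last):
  File "<string>", line 3, in <module>
    where();orange()
            ~~~~~~^^
  File "h.py", line 24, in orange
    P=np.array([ray(n,(u,v),.068)[:2]-C for u,v in zip(U,V)] or [(9,9)]);P=P[np.linalg.norm(P,axis=1)<.068]
                ~~~^^^^^^^^^^^^^^
  File "h.py", line 5, in ray
    c=get_calibration(name);R=cv2.Rodrigues(np.array(c["rvec"],float))[0];t=np.array(c["tvec"],float).ravel()
ValueError: time passes only in moves, steps and waits
```

The per-pixel calibration calls were rejected, so I'll cache the calibration per picture.

```bash
cat >> h.py <<'E'
def orange():
    global get_calibration
    g=get_calibration
    for n in("scene","side","wrist"):
        c=g(n);h=cv2.cvtColor(camera(n),cv2.COLOR_BGR2HSV);get_calibration=lambda _:c
        m=cv2.inRange(h,(3,150,90),(20,255,255));V,U=np.nonzero(m)
        P=np.array([ray(n,(u,v),.068)[:2]-C for u,v in zip(U,V)] or [(9,9)]);P=P[np.linalg.norm(P,axis=1)<.068]
        if len(P)>8: d=P.mean(0);print(n,len(P),"wheel deg",round((np.degrees(TH-np.arctan2(d[1],d[0]))+20)%360-380+360*0,1),np.linalg.norm(d).round(3))
    get_calibration=g
E
python3 -c "
from h import *
where();orange()"
```

```text
t 7.45 box mm [-58.1  14.5] z 0.0603 xyaw -112.0 F [0.7 0.6 0.1]
scene 108 wheel deg -86.8 0.045
side 115 wheel deg -96.6 0.044
wrist 2616 wheel deg -90.9 0.042
```

All three views put the wheel near -90°, so two clicks remain. Third flick:

>>> send_rows:
  increments:
    - {"x":0,"y":0,"z":-0.012,"ax":0,"ay":0,"az":0}
    - {"x":0,"y":0,"z":-0.025,"ax":0,"ay":0,"az":0}
    - {"x":0,"y":0,"z":-0.037,"ax":0,"ay":0,"az":0}
    - {"x":0.015,"y":0,"z":-0.037,"ax":0,"ay":0,"az":0}
    - {"x":0.031,"y":0,"z":-0.037,"ax":0,"ay":0,"az":0}

```text
t: 8.22
tcp_pos: [0.4887, -0.0532, 0.0605]
eef_rot: [-1.57, 0.0, -1.955]
contact_force: [1.1, -0.6, -0.2]
opening: 0.0006
```

>>> send_rows:
  increments:
    - {"x":0,"y":0,"z":0,"ax":0,"ay":0,"az":0}
    - {"x":0,"y":0,"z":0.013,"ax":0,"ay":0,"az":0}
    - {"x":0,"y":0,"z":0.026,"ax":0,"ay":0,"az":0}
    - {"x":0,"y":0,"z":0.037,"ax":0,"ay":0,"az":0}
    - {"x":0,"y":0,"z":0.037,"ax":0,"ay":0,"az":0}

```text
t: 8.85
tcp_pos: [0.5239, -0.0662, 0.06]
eef_rot: [-1.571, -0.0, -1.955]
contact_force: [-0.2, -0.3, 0.1]
opening: -0.0003
```

>>> send_rows:
  increments:
    - {"x":-0.004,"y":0,"z":0,"ax":0,"ay":0,"az":0}
    - {"x":-0.007,"y":0,"z":0,"ax":0,"ay":0,"az":0}
    - {"x":-0.01,"y":0,"z":0,"ax":0,"ay":0,"az":0}
    - {"x":-0.013,"y":0,"z":0,"ax":0,"ay":0,"az":0}
    - {"x":-0.016,"y":0,"z":0,"ax":0,"ay":0,"az":0}

```text
t: 9.48
tcp_pos: [0.5294, -0.0511, 0.0604]
eef_rot: [-1.571, -0.0, -1.955]
contact_force: [-0.8, -3.2, -0.6]
opening: 0.0
```

>>> send_rows:
  increments:
    - {"x":-0.003,"y":0,"z":0,"ax":0,"ay":0,"az":0}
    - {"x":-0.006,"y":0,"z":0,"ax":0,"ay":0,"az":0}
    - {"x":-0.009,"y":0,"z":0,"ax":0,"ay":0,"az":0}
    - {"x":-0.012,"y":0,"z":0,"ax":0,"ay":0,"az":0}
    - {"x":-0.015,"y":0,"z":0,"ax":0,"ay":0,"az":0}

```text
t: 10.1
tcp_pos: [0.535, -0.037, 0.0603]
eef_rot: [-1.571, 0.0, -1.955]
contact_force: [0.8, -1.5, -1.0]
opening: -0.0002
```

```bash
python3 -c "
from h import *
where();orange()"
```

```text
t 10.1 box mm [-58.1  14.3] z 0.0603 xyaw -112.0 F [ 0.8 -1.5 -1. ]
scene 48 wheel deg -47.0 0.04
side 103 wheel deg -50.7 0.043
wrist 3180 wheel deg -46.8 0.043
```

The wheel reads about -45°, so one click remains. Last flick, same path, then withdraw.

>>> send_rows:
  increments:
    - {"x":0,"y":0,"z":-0.012,"ax":0,"ay":0,"az":0}
    - {"x":0,"y":0,"z":-0.025,"ax":0,"ay":0,"az":0}
    - {"x":0,"y":0,"z":-0.037,"ax":0,"ay":0,"az":0}
    - {"x":0.015,"y":0,"z":-0.037,"ax":0,"ay":0,"az":0}
    - {"x":0.031,"y":0,"z":-0.037,"ax":0,"ay":0,"az":0}

```text
t: 10.88
tcp_pos: [0.4887, -0.0532, 0.0605]
eef_rot: [-1.57, -0.0, -1.955]
contact_force: [0.2, -1.0, -0.2]
opening: -0.0003
```

>>> send_rows:
  increments:
    - {"x":0,"y":0,"z":0,"ax":0,"ay":0,"az":0}
    - {"x":0,"y":0,"z":0.013,"ax":0,"ay":0,"az":0}
    - {"x":0,"y":0,"z":0.026,"ax":0,"ay":0,"az":0}
    - {"x":0,"y":0,"z":0.037,"ax":0,"ay":0,"az":0}
    - {"x":0,"y":0,"z":0.037,"ax":0,"ay":0,"az":0}

```text
t: 11.5
tcp_pos: [0.5239, -0.0662, 0.06]
eef_rot: [-1.571, 0.0, -1.955]
contact_force: [0.1, -0.4, 0.6]
opening: 0.0003
```

>>> send_rows:
  increments:
    - {"x":-0.004,"y":0,"z":0,"ax":0,"ay":0,"az":0}
    - {"x":-0.007,"y":0,"z":0,"ax":0,"ay":0,"az":0}
    - {"x":-0.01,"y":0,"z":0,"ax":0,"ay":0,"az":0}
    - {"x":-0.013,"y":0,"z":0,"ax":0,"ay":0,"az":0}
    - {"x":-0.016,"y":0,"z":0,"ax":0,"ay":0,"az":0}

```text
t: 12.12
tcp_pos: [0.5294, -0.0511, 0.0604]
eef_rot: [-1.571, -0.0, -1.955]
contact_force: [0.2, -3.8, 0.2]
opening: -0.0002
```

>>> send_rows:
  increments:
    - {"x":-0.003,"y":0,"z":0,"ax":0,"ay":0,"az":0}
    - {"x":-0.006,"y":0,"z":0,"ax":0,"ay":0,"az":0}
    - {"x":-0.009,"y":0,"z":0,"ax":0,"ay":0,"az":0}
    - {"x":-0.012,"y":0,"z":0,"ax":0,"ay":0,"az":0}
    - {"x":-0.015,"y":0,"z":0,"ax":0,"ay":0,"az":0}

```text
t: 12.75
tcp_pos: [0.5349, -0.037, 0.0602]
eef_rot: [-1.571, 0.0, -1.955]
contact_force: [0.2, -0.1, -1.0]
opening: -0.0001
```

>>> send_rows:
  increments:
    - {"x":0,"y":0,"z":-0.012,"ax":0,"ay":0,"az":0}
    - {"x":0,"y":0,"z":-0.025,"ax":0,"ay":0,"az":0}
    - {"x":0,"y":0,"z":-0.04,"ax":0,"ay":0,"az":0}
    - {"x":0,"y":-0.03,"z":-0.055,"ax":0,"ay":0,"az":0}
    - {"x":0,"y":-0.08,"z":-0.06,"ax":0,"ay":0,"az":0}

```text
t: 13.38
tcp_pos: [0.4771, -0.0142, 0.14]
eef_rot: [-1.574, -0.001, -1.955]
contact_force: [0.3, 0.5, 0.9]
opening: 0.0002
```

>>> send_rows:
  increments:
    - {"x":0,"y":-0.05,"z":0,"ax":0,"ay":0,"az":0}
    - {"x":0,"y":-0.1,"z":0,"ax":0,"ay":0,"az":0}
    - {"x":0,"y":-0.1,"z":0,"ax":0,"ay":0,"az":0}

```text
t: 13.75
tcp_pos: [0.4797, -0.0147, 0.2437]
eef_rot: [-1.565, 0.002, -1.955]
contact_force: [0.1, -0.6, -0.7]
opening: -0.0
```

```bash
python3 -c "
from h import *
where();orange()
a=camera('wrist');b=camera('scene')
H=np.zeros((520,800,3),np.uint8);H[:420,:560]=a;H[:200,560:]=cv2.resize(b[150:270,130:274],(240,200));H[210:390,560:]=cv2.resize(b,(240,180));cv2.imwrite('pics/w5.png',H)"
```

```text
t 13.75 box mm [-117.7   14.3] z 0.2437 xyaw -112.0 F [ 0.1 -0.6 -0.7]
scene 120 wheel deg -363.8 0.045
side 54 wheel deg -362.1 0.044
wrist 375 wheel deg -359.9 0.044
```

View pics/w5.png

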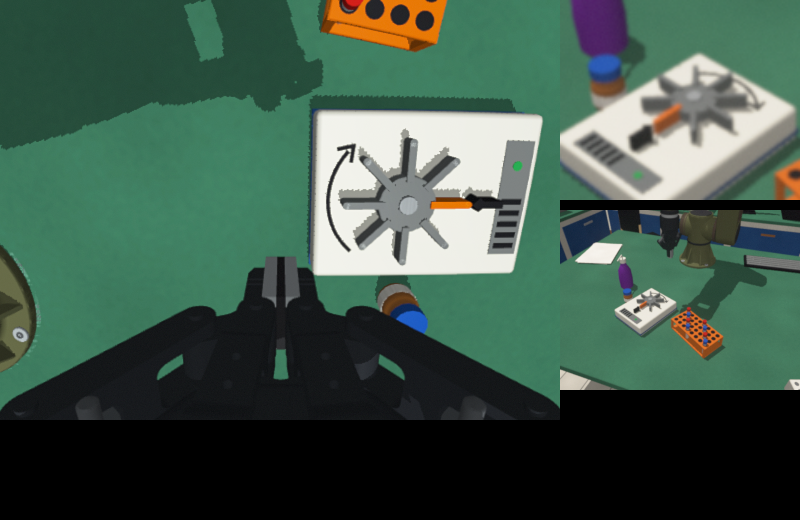

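The orange tab (452,204) points straight at the pointer (475,204). The rack, jar and bottle look unmoved and the arm is clear, so I'll hand in.

```bash
python3 -c "
from bench import *
print(hand_in())"
```

```text
the job is handed in; nothing more can be done
None
```

The orange tab now stands at the black pointer, and I handed the job in at about 14 s. It started four clicks short. I gave the wheel four slow clockwise pushes with the shut fingertips from the robot side, one click each. I checked the wheel after each push, then drew the arm back and up.

**Wheel angle:** the last check gave 0° from the wrist camera, -2° from the side and -4° from the scene. The limit is ±8°. The scene and side cameras were already a few degrees off at earlier clicks, so I trust the wrist view most.

**Forces:** the force at the end of each move call never exceeded about 4 N. It was about 0 (noise only) after the arm withdrew.

**Bystanders:** the rack, jar and bottle looked unmoved in the final pictures, but I did not measure their positions again.

**Errors along the way:** the first three move calls were refused because of missing row keys, and one measuring script failed. Neither moved the arm.

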